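# Tip a tape roll into the stock tray with the sorting lever

## Robot

A 6-joint arm with a two-finger parallel gripper is mounted at the origin on a cart in front of the work surface, level with it; the furniture and walls round the work are solid. World frame = base frame: x ahead of the robot, y to its left, z up, the work surface at z = 0. Lengths are in m, angles in rad, forces in N, time in s.
With the tool pointing down it reaches from about 0.35 to 0.975 m from the base axis. Payload 4.9 kg.
Tool frame: the origin (TCP) lies at the very end of the fingers, on their centre line; the grasp point (between the pads) lies 19 mm behind it (ctrl.grip_point_offset is the distance from the TCP to the grasp point, in m); z points along the fingers, y is the line along which they close (so a half turn about z gives the same grasp; the last joint's range is limited). The gripper opens to 85 mm and grips with 20 to 120 N. Pads are 22 mm wide; open, the fingers measure 114 mm over their backs; the gripper's body (76 mm by 85 mm) begins 54 mm behind the grasp point. The pads swing forward as they close: fully open they stand 13 mm farther back than shut.
Start: joints at [-1.233, 0.053, 1.613, -0, 1.476, -0.119], TCP at [0.276, -0.561, 0.231] pointing down, gripper open.
Joint ranges: [-3.01, 3.01], [-1.01, 2.22], [0.06, 2.58], [-1.02, 4.17], [0.09, 2.62], [-3.14, 3.14]. Speed limits (rad/s): [2.57, 2.57, 3.14, 3.14, 3.14, 3.14].

## Interface

Orientations are given as a rotation vector (axis times angle).
In Python, from station import ctrl gives the robot as it stands.
- The arm moves only by the tool send_rows, never from a script. Its argument "rows" is a list of rows, each a list of 3 entries, a list of its own where there are three numbers: the finger opening in cm, from 0 to 8.54, then the shift along the tool's x, y, z in cm, then the turn about the tool's z in degrees. A call has 1 to 10 rows; each row shifts and turns the commanded pose from where the row before left it, along the tool's axes as they then stand; what a row does not reach is not made up. A row lasts 1/8 s, in which the tool goes at most 62.5 mm and 10.7 degrees, less where a joint would pass 70% of its speed; a pose out of reach is approached as far as the arm can. A call with a gripper value outside its range is refused whole. The fingers move at their own pace and stop on an object; "newtons" is the grip in N (left out, the last holds). Time passes only in rows, so rows that do not move let the fingers close. It gives the time, the measured TCP pose, the force, the opening and the grip force at its end, in the units of the state.
- ctrl.get_obs(): the state, without advancing time (a new reading comes with each control period).
- ctrl.get_image(name): name is "scene" or "top"; returns a dict with "frame" (400x640x3 uint8, red, green, blue), "range_z" (400x640 float32, m along the optical axis (not along the pixel's ray), 0 where there is no reading), "fx", "fy", "cx", "cy" (pixels), "cam_to_world" (4x4, takes a point from camera to world coordinates). Camera axes: x right, y down, z forward; pixel columns grow to the right and rows downward; lengths in m; the calibration is good to about 2 mm. A picture is of the moment at which its call begins.
- ctrl.finish_job(): hands the job in; it is judged then, once.
The state is a dict: "t": time; "q": joint angles; "dq": joint speeds; "effort": joint torques, N m; "tool_pos": TCP position; "tool_rot": TCP orientation; "contact_force": force on the tool from outside, world axes, zero at the start; "wrist_torque": the same for the moment, N m; "opening": finger opening in m; "grip_force": force on a finger pad.
Only numpy, scipy, OpenCV 4.12 (cv2) and the standard library are available. Lean on these libraries where they do the work, as an engineer would, in place of code of your own. Each camera call takes 0.05 s, during which the arm holds its last target. There are 200 camera calls.

## Task

Lay the wide white roll of tape flat on the pan of the two-way sorting tipper and let go of it. Then push the tipper's spring-centred lever all the way over towards the blue tray and hold it there for about a second, so that the roll slides into the blue tray, and let the lever come back to the middle. Do not tip the pan towards the orange tray, and leave the other things on the table where they are.

Things in the scene. Friction and masses are not known exactly. Their poses are not given: they have to be found in the camera images.
- tipper: Grey stand of the two-way sorting tipper, fixed. Base plate 290 x 116 x 12 mm; a post before and one behind the pan, 105 mm to the tipping axis, 133 mm to their tops. Origin: on the table under the middle of the pan; x points from the lever to the pan (away from the robot), y to the left, z up. The pan tips to its +y or -y side.
- lever (a joint): Tilt of lever and pan (one rigid piece) about the stand's x axis, 105 mm above the table. 0 = upright and level; positive = lever leans and pan tips to the stand's +y side, negative to -y. Stops at +-0.6 rad. Spring-centred, 1.5 N m per rad (9 N at the handle at the stop), well damped: comes back by itself in half a second. The pan is slick: a thing slides at 0.15 to 0.25 rad.
- pan_mid (a point): Middle of the pan's upper face. The pan is 150 mm wide in the stand's y (open at both of these sides) and 130 mm inside in the stand's x, between two 25 mm high walls, 4 mm thick. Its face is 105 mm above the table when level.
- lever_grip (a point): Point on the axis of the lever's handle, 100 mm above the tipping axis and 140 mm in front of the middle of the pan (stand's -x). The handle is an upright black grip 26 mm in diameter that reaches from 38 mm below to 28 mm above this point when upright; below it is a 12 mm steel rod down to a 40 mm hub on the axis.
- tape_white: Wide roll of white tape lying flat: outer diameter 100 mm, core hole 56 mm, so a ring wall about 21 mm thick; 38 mm high, about 160 g. Origin: centre of its underside; z along its axis.
- tape_mid (a point): Middle of the white roll, on its axis, 19 mm above its underside.
- tape_tan: Tan roll of masking tape lying flat, outer diameter 92 mm, 24 mm high; a bystander. Origin: centre of its underside.
- tray_blue: Blue open tray, fixed to the table right beside the tipper: 160 mm in its x, 200 mm in its y, walls 48 mm high and 4 mm thick, floor 4 mm with a dark soft liner. Origin: centre of its underside. Stands on the stand's +y or -y side, 166 mm from the middle of the pan, its axes parallel to the stand's.
- tray_orange: Orange open tray, the same size, on the other side of the tipper.
- weight: Steel weight with black knob, 40 x 62 x 51 mm; a bystander.

How it is judged:
By the outcome, as a careful person would: the job done as asked, in the order asked, and still so for the second after the job is handed in, with the robot touching nothing.
It also fails if it takes over 64 s, if anything falls off the work surface, if the arm or the gripper's body presses on something with over 40 N, if the wrist force passes 120 N, or if a joint passes its speed limit or range.

## Working session

There is one attempt and no reset: what is moved stays moved. The work goes in short steps, Python scripts to look and compute and a tool call to move; the robot and the scene stay as the last step left them, time stands still between calls to the robot, and variables do not carry over. Pictures are saved under pics/ and viewed, at most 12 in all, crops included, and the job is handed in when it is done.

Besides the shell and the picture viewer there is one more tool, called after "Call:" as a command line: name --argument value ..., lists and objects as JSON in quotes. send_rows: Moves the arm, as the interface text tells. Its arguments: {"type":"object","properties":{"rows":{"type":"array","items":{"type":"array"}},"newtons":{"type":"number"}},"required":["rows"]}

```bash
mkdir -p pics; ls; python3 - <<'E'
from station import ctrl
import cv2,numpy as np
for n in("scene","top"):
    d=ctrl.get_image(n); cv2.imwrite(f"pics/{n}0.png",d["frame"][:,:,::-1]); np.savez(f"{n}0.npz",**d)
    print(n,d["fx"],d["cx"],d["cy"],np.round(d["cam_to_world"],3).tolist())
print(ctrl.get_obs(), ctrl.grip_point_offset)
E
```

```text
pics
scene 463.9581766643713 314.184544204247 202.67350470581252 [[-0.711, -0.437, 0.552, -0.134], [-0.704, 0.432, -0.564, 0.72], [0.008, -0.789, -0.614, 0.842], [0.0, 0.0, 0.0, 1.0]]
top 471.51920330350254 317.06821595953517 188.34591257308287 [[0.003, -0.988, 0.155, 0.298], [-1.0, 0.0, 0.02, 0.041], [-0.02, -0.155, -0.988, 1.583], [0.0, 0.0, 0.0, 1.0]]
{'t': 0.1, 'q': array([-1.23297583e+00,  5.33238878e-02,  1.61414900e+00,  3.15303273e-05,
        1.47600325e+00, -1.18995182e-01]), 'dq': array([-0.00060416, -0.00089073, -0.00293071, -0.0003499 ,  0.00188995,
        0.00050562]), 'effort': array([-9.43348714e-04, -3.94901955e+01, -3.71362531e+01, -2.04887519e-04,
        3.93845068e-03, -2.52885252e-05]), 'tool_pos': array([ 0.27550685, -0.56037579,  0.23017006]), 'tool_rot': array([-3.05817377e+00, -7.10912098e-01,  2.73889865e-04]), 'contact_force': array([ 0.14311827,  0.50742311, -0.10368683]), 'wrist_torque': array([ 0.0211021 , -0.00626718, -0.02583525]), 'grip_force': 0.0, 'opening': 0.08538597080688515} 0.0187
```

View pics/scene0.png

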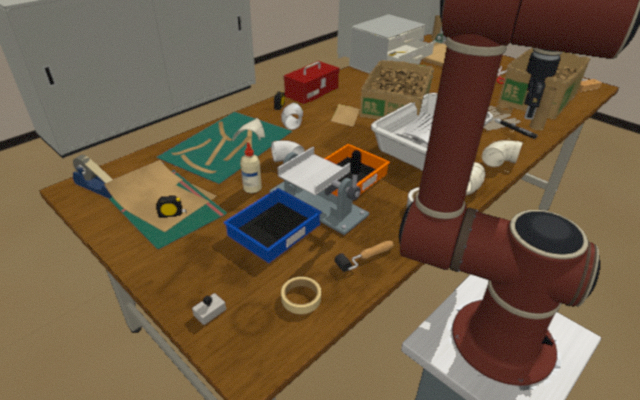

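View pics/top0.png

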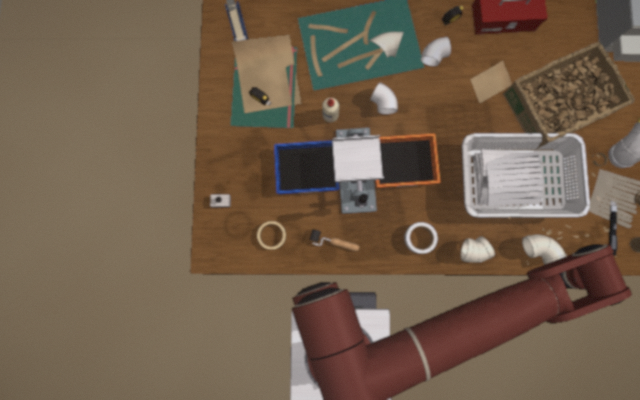

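The top view shows the white roll at (421,238), the tan one at (271,235), the pan at (357,158) and the lever handle at about (362,199). The blue tray is on the left (world +y) and the orange tray is on the right.

```bash
cat > h.py <<'E'
import numpy as np,cv2
def ray(d,u,v,z):
    T=d["cam_to_world"]; r=T[:3,:3]@np.array([(u-d["cx"])/d["fx"],(v-d["cy"])/d["fy"],1]); o=T[:3,3]
    return o+r*(z-o[2])/r[2]
def cloud(d):
    v,u=np.mgrid[:400,:640]; z=d["range_z"]; P=np.stack([(u-d["cx"])/d["fx"]*z,(v-d["cy"])/d["fy"]*z,z],-1)
    return P@d["cam_to_world"][:3,:3].T+d["cam_to_world"][:3,3]
def blob(m,roi):
    k=np.zeros_like(m);u0,u1,v0,v1=roi;k[v0:v1,u0:u1]=m[v0:v1,u0:u1]
    c=max(cv2.findContours(k.astype(np.uint8),cv2.RETR_EXTERNAL,cv2.CHAIN_APPROX_NONE)[0],key=cv2.contourArea)
    return c
E
python3 - <<'E'
from h import *
d=dict(np.load("top0.npz")); f=d["frame"].astype(int); hsv=cv2.cvtColor(d["frame"],cv2.COLOR_RGB2HSV); P=cloud(d)
white=(hsv[...,1]<60)&(hsv[...,2]>120)
c=blob(white,(395,450,215,262)); (u,v),r=cv2.minEnclosingCircle(c); el=cv2.fitEllipse(c); print("tape",u,v,r,el); print(ray(d,*el[0],.038), ray(d,u,v,.038))
roi=np.zeros(white.shape,bool); roi[215:262,395:450]=1
m=roi&(P[...,2]>.030)&(P[...,2]<.045)&white; Q=P[m]; print("cloud tape",Q.shape,Q.min(0),Q.max(0),np.median(Q[:,2]))
c=blob(white,(325,390,132,186)); b=cv2.minAreaRect(c); print("pan",b,[ray(d,*p,.13).round(4).tolist() for p in cv2.boxPoints(b)], ray(d,*b[0],.13))
for n,lo,hi in(("blue",100,130),("orange",5,18)):
    m=(hsv[...,0]>=lo)&(hsv[...,0]<=hi)&(hsv[...,1]>170)&(hsv[...,2]>90)&(P[...,2]>.04)&(P[...,2]<.056)
    c=blob(m,(265,450,120,205)); b=cv2.minAreaRect(c); print(n,b,[ray(d,*p,.048).round(4).tolist() for p in cv2.boxPoints(b)],ray(d,*b[0],.048))
roi[:]=0; roi[170:220,335:385]=1
m=roi&(P[...,2]>.2); print("lever top",P[m].mean(0),m.sum(),P[m].min(0),P[m].max(0))
h=P[...,2]; 
for x in range(185,215,3): print(x,[int(1000*h[x,y]) for y in range(340,380,3)])
import sys
cv2.imwrite("pics/c1.png",cv2.resize(d["frame"][115:270,260:460,::-1],None,fx=3.8,fy=3.8,interpolation=cv2.INTER_CUBIC))
E
```

```text
tape 421.4347839355469 237.43478393554688 16.416810989379883 ((421.3765869140625, 237.54519653320312), (30.939790725708008, 32.176536560058594), 133.6395721435547)
[ 0.37960667 -0.26702027  0.038     ] [ 0.37996441 -0.26721992  0.038     ]
cloud tape (329, 3) [ 0.32984269 -0.31921926  0.0301284 ] [ 0.42727688 -0.21751872  0.04497371] 0.037577095912602054
pan ((357.3029479980469, 157.938232421875), (54.68461227416992, 48.31879806518555), 85.60128784179688) [[0.7067, 0.0265, 0.13], [0.7184, -0.1265, 0.13], [0.5428, -0.1364, 0.13], [0.5312, 0.0137, 0.13]] [ 0.62396077 -0.05575132  0.13      ]
blue ((278.0, 190.0), (0.0, 0.0), 0.0) [[0.5346, 0.2012, 0.048], [0.5346, 0.2012, 0.048], [0.5346, 0.2012, 0.048], [0.5346, 0.2012, 0.048]] [0.53458785 0.20122813 0.048     ]
orange ((415.0915222167969, 159.4290313720703), (51.31187057495117, 44.71916961669922), 83.1572265625) [[0.715, -0.1706, 0.048], [0.733, -0.319, 0.048], [0.5602, -0.3328, 0.048], [0.5425, -0.187, 0.048]] [ 0.63693686 -0.25242475  0.048     ]
lever top [ 0.45663995 -0.05002669  0.4256544 ] 82 [ 0.2984551  -0.079701    0.20131462] [0.49554675 0.04123262 1.58311662]
185 [14, 11, 16, 7, 16, 10, 109, 116, 15, 15, 13, 13, 0, 47]
188 [0, 13, 11, 9, 36, 10, 106, 107, 41, 10, 11, 7, 0, -3]
191 [3, 13, 18, 13, 44, 4, 126, 139, 128, 124, 9, 17, -6, 1]
194 [-6, 10, 10, 15, 113, 129, 128, 224, 229, 128, 7, 3, -4, 2]
197 [-1, 7, 10, 16, 96, 92, 105, 231, 229, 237, 9, 17, 1, -3]
200 [-2, 13, 14, 11, 17, 113, 122, 225, 229, 221, 11, 13, -4, 0]
203 [0, 12, 13, 8, 12, 104, 118, 179, 191, 108, 15, 18, -2, 4]
206 [0, 14, 13, 13, 12, 13, 100, 107, 14, 16, 13, 21, 8, -4]
209 [-1, 14, 15, 12, 10, 7, 10, 11, 12, 8, 8, 10, 15, -2]
212 [3, 11, 7, 12, 9, 4, 2, 12, -2, 0, 5, -6, -4, -5]
```

View pics/c1.png

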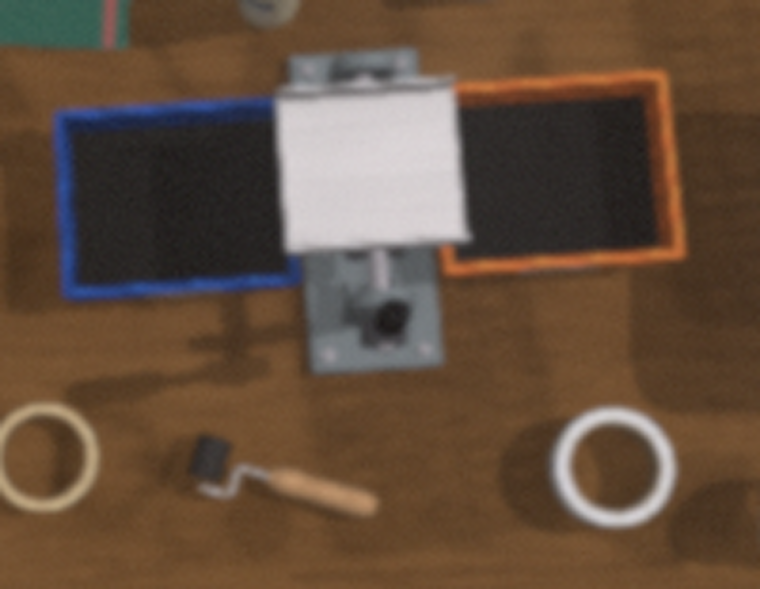

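The crop shows the stand turned a few degrees. The pan is at crop (372,165), the handle top at (392,317) and the trays are at each side. I'll fix the stand's pose from the trays and the lever.

```bash
python3 - <<'E'
from h import *
d=dict(np.load("top0.npz")); hsv=cv2.cvtColor(d["frame"],cv2.COLOR_RGB2HSV); P=cloud(d)
for n,lo,hi in(("blue",105,125),("orange",5,18)):
    m=(hsv[...,0]>=lo)&(hsv[...,0]<=hi)&(hsv[...,1]>150)&(hsv[...,2]>70)
    k=np.zeros_like(m); k[120:205,265:450]=m[120:205,265:450]
    b=cv2.minAreaRect(np.argwhere(k)[:,::-1].astype(np.float32)); print(n,[ray(d,*p,.048).round(4).tolist() for p in cv2.boxPoints(b)])
m=np.zeros(P.shape[:2],bool); m[188:210,350:380]=1
m&=(P[...,2]>.21)&(P[...,2]<.26); v,u=np.nonzero(m); print("lever",u.mean(),v.mean(),m.sum(),ray(d,u.mean(),v.mean(),.233))
# pan face / walls by depth
r=np.zeros_like(m); r[128:190,320:395]=1
f=r&(P[...,2]>.095)&(P[...,2]<.145)&(hsv[...,2]>110); Q=P[f].copy(); print(f.sum(),np.median(Q,0)); 
b=cv2.minAreaRect(Q[:,:2].astype(np.float32)); print("pan xy",b)
c,s=np.cos(.077),np.sin(.077); L=Q[:,:2]@np.array([[c,-s],[s,c]]); print(np.percentile(L,[1,50,99],axis=0), )
e=dict(np.load("scene0.npz")); P=cloud(e); hs=cv2.cvtColor(e["frame"],cv2.COLOR_RGB2HSV)
r=np.zeros(P.shape[:2],bool); r[140:200,270:360]=1
Q=P[r&(P[...,2]>.095)&(P[...,2]<.145)&(hs[...,2]>140)&(hs[...,1]<60)]; L=Q[:,:2]@np.array([[c,-s],[s,c]]); print("scene",len(L),np.percentile(L,[1,50,99],axis=0))
r[:]=0; r[140:190,340:370]=1; Q=P[r&(P[...,2]>.185)&(P[...,2]<.24)]; print(len(Q),Q.mean(0),Q.min(0),Q.max(0))
E
```

```text
blue [[0.6867, 0.2172, 0.048], [0.7, 0.0165, 0.048], [0.5381, 0.0064, 0.048], [0.5248, 0.204, 0.048]]
orange [[0.7741, 0.249, 0.048], [0.7719, -0.3664, 0.048], [0.4882, -0.3549, 0.048], [0.4881, 0.2433, 0.048]]
lever 363.66153846153844 197.7076923076923 65 [ 0.48354366 -0.06594867  0.233     ]
2148 [ 0.62874565 -0.05857728  0.1056396 ]
pan xy ((0.6232327222824097, -0.05801743268966675), (0.19087694585323334, 0.15007269382476807), 3.8830974102020264)
[[ 0.53349819 -0.17898834]
 [ 0.62228795 -0.10609786]
 [ 0.70569241 -0.0322599 ]]
scene 1374 [[ 0.55029814 -0.17432007]
 [ 0.62858915 -0.09529857]
 [ 0.68877588 -0.0274466 ]]
188 [ 0.4819716  -0.05806815  0.21261604] [ 0.47233427 -0.07237028  0.18605645] [ 0.5003761  -0.04985473  0.23491871]
```

Call:
send_rows --rows '[[4.5, [0, 0, 0], 7.3], [4.5, [0, 0, 0], 7.3], [4.5, [0, 0, 0], 7.2], [4.5, [2.1, -5.4, 0], 0], [4.5, [2.1, -5.4, 0], 0], [4.5, [2.1, -5.4, 0], 0], [4.5, [2.1, -5.4, 0], 0], [4.5, [2.1, -5.4, 0], 0], [4.5, [2.1, -5.4, 0], 0], [4.5, [0, 0, 5], 0]]' --newtons 40

```text
t: 1.35
tool_pos: [0.3798, -0.2271, 0.1851]
tool_rot: [3.132, 0.128, 0.012]
contact_force: [-0.2, -0.3, -1.2]
opening: 0.045
grip_force: 0.0
```

Call:
send_rows --rows '[[4.5, [0, 0, 5], 0], [4.5, [0, 0, 5], 0], [4.5, [0, 0, 2.5], 0], [4.5, [0, 0, 0], 0], [4.5, [0, 0, 0], 0]]'

```text
t: 1.98
tool_pos: [0.3772, -0.2288, 0.0575]
tool_rot: [3.138, 0.12, 0.002]
contact_force: [0.7, -0.8, 0.4]
opening: 0.0449
grip_force: 0.0
```

```bash
python3 - <<'E'
from h import *
from station import ctrl
o=ctrl.get_obs(); print(o["tool_pos"],o["tool_rot"])
d=ctrl.get_image("scene"); e=ctrl.get_image("top"); 
a=cv2.resize(d["frame"][150:260,360:520],(800,550)); 
# where is the tape?
T=d["cam_to_world"]
def proj(d,p):
    c=np.linalg.inv(d["cam_to_world"])@np.r_[p,1]; return d["fx"]*c[0]/c[2]+d["cx"],d["fy"]*c[1]/c[2]+d["cy"]
u,v=map(int,proj(d,[.38,-.245,.05])); u2,v2=map(int,proj(e,[.38,-.255,.05])); print(u,v,u2,v2)
A=d["frame"][max(v-50,0):v+50,u-40:u+40]; B=e["frame"][v2-50:v2+50,u2-40:u2+40]
cv2.imwrite("pics/c2.png",cv2.resize(np.hstack([A,B])[:,:,::-1],None,fx=5,fy=5,interpolation=cv2.INTER_CUBIC))
E
```

```text
[ 0.37723395 -0.22881002  0.05748656] [3.13812251e+00 1.19733559e-01 2.00887031e-03]
422 197 418 237
```

View pics/c2.png

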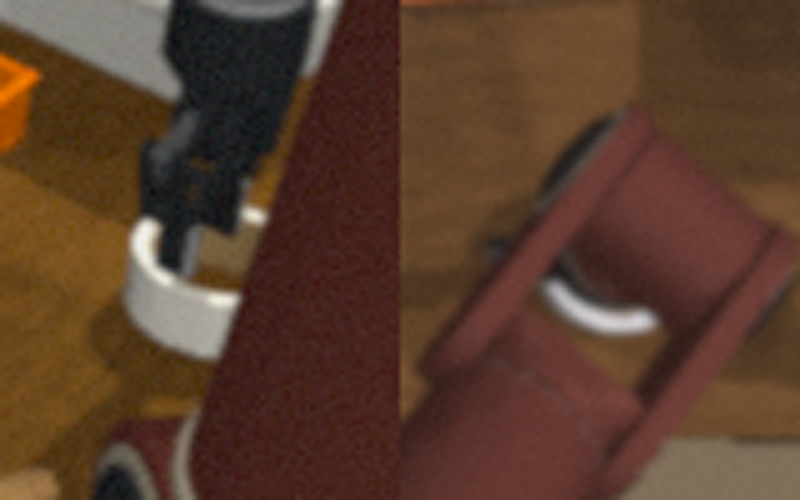

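The left half shows the fingers just above the ring's near-left wall, with the front fingertip at about crop (180,270). I'll check by projection that this is the outer finger.

```bash
python3 - <<'E'
from h import *
d=dict(np.load("scene0.npz"))
def proj(p):
    c=np.linalg.inv(d["cam_to_world"])@np.r_[p,1]; u,v=d["fx"]*c[0]/c[2]+d["cx"],d["fy"]*c[1]/c[2]+d["cy"]; return round((u-382)*5),round((v-147)*5)
t=np.array([.3772,-.2288,.0575]); y=np.array([-.076,.997,0])
for n,k in (("outer",.03),("inner",-.03)): print(n,proj(t+k*y),proj(t+k*y+[0,0,.008]))
c=np.array([.3795,-.2672,.038])
print("ring +y outer top",proj(c+.05*y),"inner",proj(c+.029*y),"leftmost", proj(c+.05*np.array([.7,.7,0])), "bottom",proj(c-[0,0,.038]+.05*np.array([-.7,.7,0])))
E
```

```text
outer (166, 279) (168, 267)
inner (220, 230) (223, 218)
ring +y outer top (179, 291) inner (198, 274) leftmost (137, 250) bottom (230, 357)
```

The projection agrees: the outer finger is outside the wall and the inner one is over the hole. I'll descend and grip.

Call:
send_rows --rows '[[4.5, [0, -0.1, 2], 0], [4.5, [0, 0, 2], 0], [4.5, [0, 0, 0.9], 0], [4.5, [0, 0, 0], 0], [1.5, [0, 0, 0], 0], [1.5, [0, 0, 0], 0], [1.5, [0, 0, 0], 0], [1.5, [0, 0, 0], 0]]' --newtons 40

```text
t: 3.08
tool_pos: [0.3768, -0.2274, 0.0076]
tool_rot: [3.139, 0.12, 0.001]
contact_force: [1.0, 0.8, 0.8]
opening: 0.0153
grip_force: 0.6
```

Call:
send_rows --rows '[[0, [0, 0, 0], 0], [0, [0, 0, 0], 0], [0, [0, 0, 0], 0]]' --newtons 40

```text
t: 3.45
tool_pos: [0.3769, -0.2274, 0.0077]
tool_rot: [3.139, 0.12, 0.001]
contact_force: [0.5, 2.9, 4.9]
opening: 0.0129
grip_force: 40.5
```

```bash
python3 - <<'E'
from h import *
from station import ctrl
d=ctrl.get_image("scene"); A=d["frame"][140:240,382:462]; e=ctrl.get_image("top"); B=e["frame"][187:287,378:458]
cv2.imwrite("pics/c3.png",cv2.resize(np.hstack([A,B])[:,:,::-1],None,fx=5,fy=5,interpolation=cv2.INTER_CUBIC))
E
```

```text
(no output)
```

View pics/c3.png

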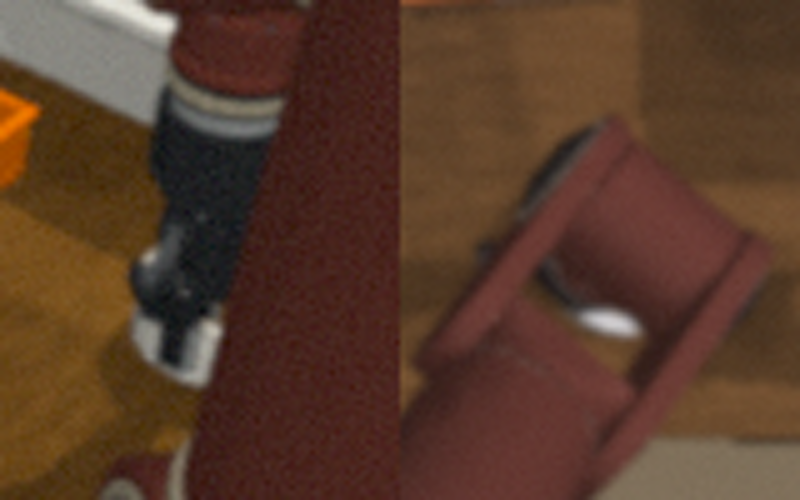

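It is gripping at 40 N, with one finger inside the ring and one outside. I'll lift and check how the roll hangs.

Call:
send_rows --rows '[[0, [0, 0, -2], 0], [0, [0, 0, -4], 0], [0, [0, 0, -5], 0], [0, [0, 0, -5], 0], [0, [0, 0, -4], 0], [0, [0, -2, 0], 0], [0, [0, -4, 0], 0], [0, [0, -4, 0], 0], [0, [0, -4, 0], 0], [0, [0, -2.6, 0], 0]]' --newtons 40

```text
t: 4.8
tool_pos: [0.3621, -0.0595, 0.2041]
tool_rot: [-3.138, -0.122, 0.006]
contact_force: [0.4, -0.1, -2.2]
opening: 0.013
grip_force: 40.4
```

```bash
cat > m.py <<'E'
from h import *
from station import ctrl
import sys
o=ctrl.get_obs(); t=o["tool_pos"]; print(o["t"],t.round(4),o["tool_rot"].round(3),o["contact_force"].round(1),o["opening"],o["grip_force"])
n=sys.argv[1]; out=[]
for k in("scene","top"):
    d=ctrl.get_image(k); np.savez(f"{k}_{n}.npz",**d)
    c=np.linalg.inv(d["cam_to_world"])@np.r_[t+[0,-.03,0],1]; u,v=int(d["fx"]*c[0]/c[2]+d["cx"]),int(d["fy"]*c[1]/c[2]+d["cy"]); u=min(max(u,60),580);v=min(max(v,60),340); print(k,"crop origin",u-60,v-60)
    out.append(d["frame"][v-60:v+60,u-60:u+60])
cv2.imwrite(f"pics/{n}.png",cv2.resize(np.hstack(out)[:,:,::-1],(800,400),interpolation=cv2.INTER_CUBIC))
E
python3 m.py c4
```

```text
4.8 [ 0.3621 -0.0595  0.2041] [-3.138 -0.122  0.006] [ 0.4 -0.1 -2.2] 0.012970630110456929 40.370212589768926
scene crop origin 341 116
top crop origin 311 180
```

View pics/c4.png

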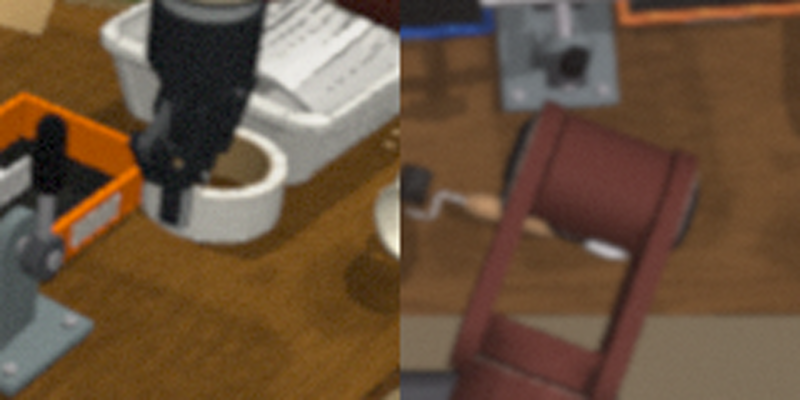

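The roll hangs level from the gripper, with the top of its ring near crop (215,175). I'll fit its centre from the depth points.

```bash
cat > fit.py <<'E'
from h import *
import sys
from scipy.optimize import least_squares
d=dict(np.load(sys.argv[1])); t=np.array(eval(sys.argv[2])); P=cloud(d); hsv=cv2.cvtColor(d["frame"],cv2.COLOR_RGB2HSV)
m=(hsv[...,1]<70)&(hsv[...,2]>90)&(np.linalg.norm(P-(t+[0,-.04,.01]),axis=-1)<.09)
Q=P[m]; z=np.median(Q[Q[:,2]>np.percentile(Q[:,2],85),2]); print(len(Q),np.percentile(Q[:,2],[1,5,50,95,99]).round(4))
top=Q[Q[:,2]>np.percentile(Q[:,2],97)-.006]; A=np.c_[top[:,:2]-top[:,:2].mean(0),np.ones(len(top))]; print("top plane slope",np.linalg.lstsq(A,top[:,2],rcond=None)[0],len(top))
s=least_squares(lambda p:np.clip(np.hypot(*(Q[:,:2]-p[:2]).T)-.05,0,None)-np.clip(.028-np.hypot(*(Q[:,:2]-p[:2]).T),0,None),t[:2]+[0,-.04],loss="soft_l1",f_scale=.002).x
side=Q[Q[:,2]<np.percentile(Q[:,2],95)-.012]; r=np.hypot(*(side[:,:2]-s).T); side=side[r>.04]
s2=least_squares(lambda p:np.hypot(*(side[:,:2]-p).T)-.05,s,loss="soft_l1",f_scale=.002).x
print("centre",s,s2,len(side),"rel tcp",s2-t[:2])
E
python3 fit.py scene_c4.npz "[.3621,-.0595,.2041]"
```

```text
616 [0.1974 0.1998 0.2232 0.2363 0.2683]
top plane slope [ 0.12725993 -0.00473542  0.23626399] 227
centre [ 0.36377458 -0.09794185] [ 0.3658399  -0.10329275] 319 rel tcp [ 0.0037399  -0.04379275]
```

Call:
send_rows --rows '[[0, [0, 0, -4], 0], [0, [0, 0, -4], 0], [0, [0, 0, -1.6], 0], [0, [3.5, -0.5, 0], 0], [0, [5, -0.5, 0], 0], [0, [5, -0.5, 0], 0], [0, [5, -0.5, 0], 0], [0, [5, -0.5, 0], 0], [0, [2.5, 0, 0], 0], [0, [0, 0, 0], 0]]' --newtons 40

```text
t: 6.15
tool_pos: [0.6213, -0.0172, 0.2996]
tool_rot: [-3.139, -0.12, 0.008]
contact_force: [-0.2, -1.0, -0.9]
opening: 0.0129
grip_force: 40.5
```

Call:
send_rows --rows '[[0, [0, 0, 0], 0], [0, [0, 0, 0], 0]]' --newtons 40

```text
t: 6.4
tool_pos: [0.6203, -0.0172, 0.3031]
tool_rot: [3.139, 0.119, -0.001]
contact_force: [0.6, -0.2, -1.5]
opening: 0.0133
grip_force: 40.5
```

```bash
python3 m.py c5 && python3 - <<'E'
from h import *
d=dict(np.load("scene_c5.npz")); P=cloud(d); x=P.reshape(-1,3); f=d["frame"].reshape(-1,3).astype(int)
red=(f[:,0]>f[:,1]*1.6)&(f[:,0]<170)
for a in np.arange(.3,.7,.04):
    m=red&(x[:,0]>a)&(x[:,0]<a+.04)&(abs(x[:,1]+.04)<.15)&(x[:,2]>.15)
    if m.sum()>5: print(a.round(2),m.sum(),np.percentile(x[m,2],[2,50]).round(3))
E
python3 fit.py scene_c5.npz "[.62,-.0148,.30]"
```

```text
6.4 [ 0.6203 -0.0172  0.3031] [ 3.139e+00  1.190e-01 -1.000e-03] [ 0.6 -0.2 -1.5] 0.01331297823135224 40.465904554584995
scene crop origin 254 50
top crop origin 298 85
0.3 812 [0.571 0.613]
0.34 697 [0.564 0.605]
0.38 591 [0.558 0.597]
0.42 496 [0.553 0.591]
0.46 619 [0.206 0.582]
0.5 423 [0.544 0.575]
0.54 340 [0.543 0.57 ]
0.58 347 [0.389 0.519]
0.62 65 [0.368 0.513]
603 [0.2964 0.2988 0.3211 0.335  0.3405]
top plane slope [0.06070831 0.01263584 0.33420685] 202
centre [ 0.62095375 -0.05626018] [ 0.62394047 -0.06080813] 314 rel tcp [ 0.00394047 -0.04600813]
```

View pics/c5.png

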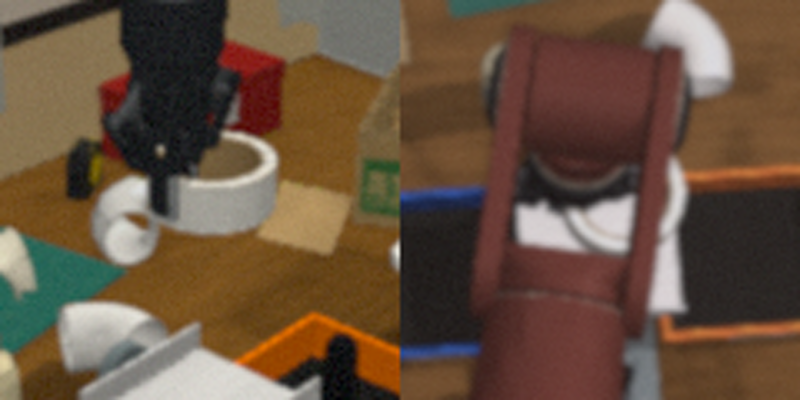

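The left half shows the roll held level over the pan with the fingers on its blue side. The forearm clears the lever. I'll lower it slowly.

Call:
send_rows --rows '[[0, [0, -0.3, 3], 0], [0, [0, 0, 4], 0], [0, [0, 0, 4], 0], [0, [0, 0, 3.5], 0], [0, [0, 0, 2], 0], [0, [0, 0, 1], 0], [0, [0, 0, 0.7], 0], [0, [0, 0, 0], 0], [0, [0, 0, 0], 0]]' --newtons 40

```text
t: 7.62
tool_pos: [0.6217, -0.0141, 0.1226]
tool_rot: [3.139, 0.12, 0.003]
contact_force: [-0.5, -0.4, -0.3]
opening: 0.013
grip_force: 40.5
```

```bash
python3 m.py c6; python3 fit.py scene_c6.npz "[.62,-.0148,.12]"
```

```text
7.625 [ 0.6217 -0.0141  0.1226] [3.139e+00 1.200e-01 3.000e-03] [-0.5 -0.4 -0.3] 0.012951438878212419 40.47637324954849
scene crop origin 252 109
top crop origin 293 99
1406 [0.1018 0.1036 0.1154 0.1534 0.1558]
top plane slope [0.04661985 0.01051746 0.15342264] 193
centre [ 0.60984016 -0.0445854 ] [ 0.60788077 -0.04215976] 869 rel tcp [-0.01211923 -0.02735976]
```

View pics/c6.png

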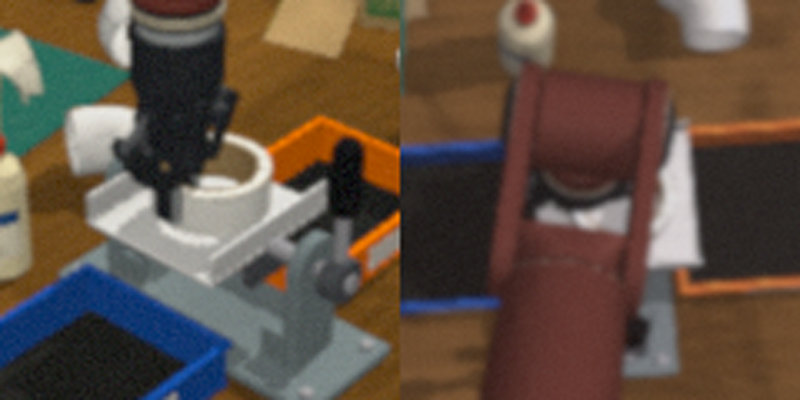

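The roll hovers just above the pan between its walls, with the pan level. I'll ease it down the last millimetres.

Call:
send_rows --rows '[[0, [0, 0, 0.3], 0], [0, [0, 0, 0.2], 0], [0, [0, 0, 0.1], 0], [0, [0, 0, 0], 0], [0, [0, 0, 0], 0]]'

```text
t: 8.35
tool_pos: [0.621, -0.014, 0.1153]
tool_rot: [3.139, 0.12, 0.0]
contact_force: [0.4, -0.1, -1.2]
opening: 0.0131
grip_force: 40.5
```

Call:
send_rows --rows '[[0, [0, 0, 0.2], 0], [0, [0, 0, 0], 0], [0, [0, 0, 0], 0]]'

```text
t: 8.72
tool_pos: [0.621, -0.014, 0.1133]
tool_rot: [-3.139, -0.12, 0.0]
contact_force: [-0.8, -0.8, -1.1]
opening: 0.0131
grip_force: 40.5
```

Call:
send_rows --rows '[[2.5, [0, 0, 0], 0], [3.5, [0, 0, 0], 0], [4.2, [0, 0, 0], 0], [4.2, [0, 0, 0], 0], [4.2, [0, 0, -0.5], 0], [4.2, [0, 0, -2], 0], [4.2, [0, 0, -4], 0], [4.2, [0, 0, -5], 0], [4.2, [0, 0, -6], 0], [4.2, [0, 0, -2], 0]]'

```text
t: 9.98
tool_pos: [0.6228, -0.0142, 0.3162]
tool_rot: [3.137, 0.12, 0.016]
contact_force: [0.3, 0.7, 0.3]
opening: 0.0419
grip_force: 0.0
```

```bash
sed -i 's/t+\[0,-.03,0\]/np.array([.57,-.06,.13])/' m.py; python3 m.py c7; python3 fit.py scene_c7.npz "[.62,-.0148,.12]"
```

```text
9.975 [ 0.6228 -0.0142  0.3162] [3.137 0.12  0.016] [0.3 0.7 0.3] 0.04190466099291914 0.0
scene crop origin 269 112
top crop origin 298 114
1546 [0.1022 0.1039 0.1177 0.1443 0.1457]
top plane slope [ 0.00758551 -0.00497007  0.14320312] 282
centre [ 0.61607192 -0.04328825] [ 0.61342335 -0.04150669] 955 rel tcp [-0.00657665 -0.02670669]
```

View pics/c7.png

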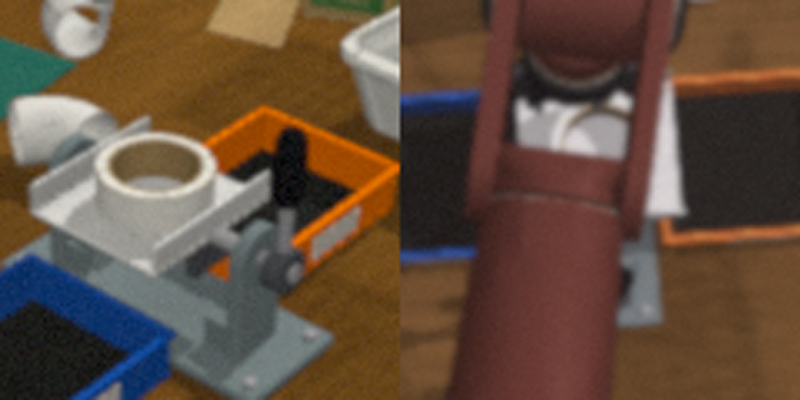

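The roll lies flat and free near the middle of the level pan (crop (155,185)), and the gripper is clear. Next is the lever. I'll turn the closed fingers by 90° so that their smooth side pushes it from the orange side.

```bash
python3 -c "
from station import ctrl
print(ctrl.get_obs()['q'].round(3))"
```

```text
[-0.142  0.006  1.525 -0.     1.602  1.352]
```

Call:
send_rows --rows '[[0, [-3.5, 2.3, 0], 0], [0, [-3.5, 2.3, 0], 0], [0, [-3.5, 2.3, 0], 0], [0, [-3.6, 2.2, 0], 0], [0, [0, 0, 0], 0], [0, [0, 0, 0], 0]]'

```text
t: 10.82
tool_pos: [0.487, -0.1152, 0.3067]
tool_rot: [-3.138, -0.119, 0.003]
contact_force: [-0.4, 0.7, -0.2]
opening: -0.0003
grip_force: 0.0
```

Call:
send_rows --rows '[[0, [0, 0, 0], -10], [0, [0, 0, 0], -10], [0, [0, 0, 0], -10], [0, [0, 0, 0], -10], [0, [0, 0, 0], -10], [0, [0, 0, 0], -10], [0, [0, 0, 0], -10], [0, [0, 0, 0], -10], [0, [0, 0, 0], -10], [0, [0, 0, 0], 0]]'

```text
t: 12.08
tool_pos: [0.4878, -0.1147, 0.3074]
tool_rot: [-2.135, -2.303, 0.001]
contact_force: [0.8, -0.2, -0.6]
opening: -0.0002
grip_force: 0.0
```

Call:
send_rows --rows '[[0, [0, 0, 3], 0], [0, [0, 0, 4], 0], [0, [0, 0, 4], 0], [0, [0, 0, 2.1], 0], [0, [0, 0, 0], 0], [0, [0, 0, 0], 0]]'

```text
t: 12.82
tool_pos: [0.4881, -0.1155, 0.1783]
tool_rot: [2.135, 2.303, 0.001]
contact_force: [-0.1, 0.2, -0.0]
opening: 0.0001
grip_force: 0.0
```

```bash
python3 m.py c8
```

```text
12.825 [ 0.4881 -0.1155  0.1783] [2.135e+00 2.303e+00 1.000e-03] [-0.1  0.2 -0. ] 0.000136653085376595 0.0
scene crop origin 269 112
top crop origin 298 114
```

View pics/c8.png

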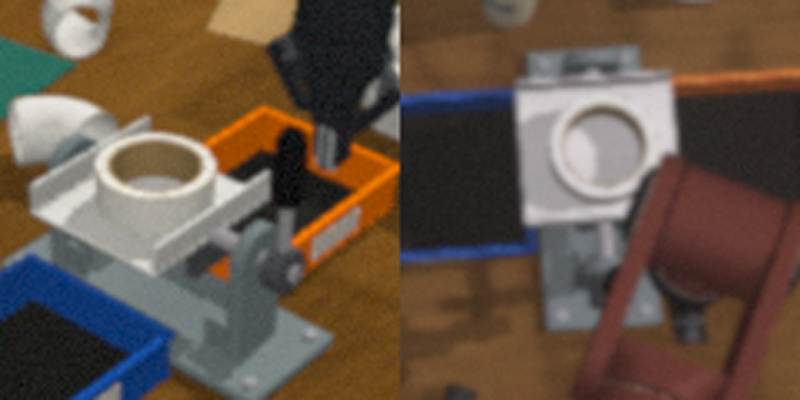

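The fingers stand on the orange side of the handle, level with it, and the roll is centred on the pan at crop (601,150) in the top half. I'll push.

Call:
send_rows --rows '[[0, [1.2, 0, 0], 0], [0, [1, 0, 0], 0], [0, [0.6, 0, 0], 0], [0, [0.8, 0, 0], 0], [0, [0.8, 0, 0], 0], [0, [0.8, 0, 0], 0], [0, [0.8, 0, 0], 0], [0, [0.7, 0, 0], 0], [0, [0.3, 0, 0], 0], [0, [0, 0, 0], 0]]'

```text
t: 14.18
tool_pos: [0.4817, -0.0472, 0.1771]
tool_rot: [2.134, 2.302, -0.006]
contact_force: [-0.9, -8.8, 0.2]
opening: -0.0
grip_force: 3.8
```

Call:
send_rows --rows '[[0, [0.3, 0, 0], 0], [0, [0.2, 0, 0], 0], [0, [0, 0, 0], 0]]'

```text
t: 14.55
tool_pos: [0.4812, -0.0426, 0.1773]
tool_rot: [2.134, 2.302, -0.007]
contact_force: [-1.2, -10.5, 0.1]
opening: -0.0001
grip_force: 4.5
```

```bash
python3 m.py c9
```

```text
14.55 [ 0.4812 -0.0426  0.1773] [ 2.134  2.302 -0.007] [ -1.2 -10.5   0.1] -8.266474363250688e-05 4.482165243389318
scene crop origin 269 112
top crop origin 298 114
```

View pics/c9.png

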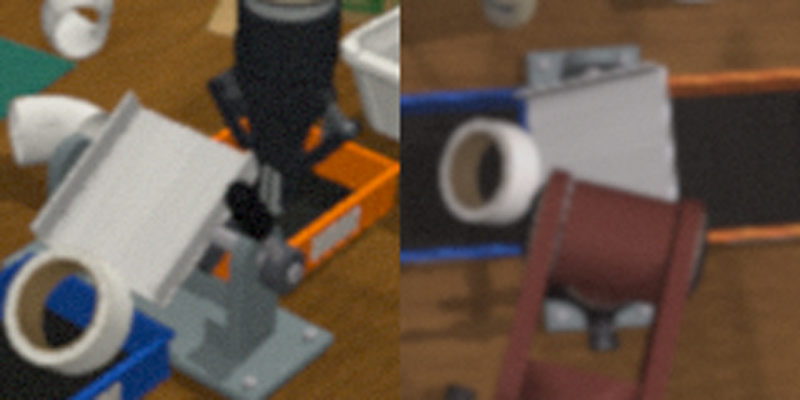

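The roll is leaving the pan into the blue tray (crop (490,170) in the top half). I'll press the last few millimetres to the stop and hold.

Call:
send_rows --rows '[[0, [0.2, 0, 0], 0], [0, [0.2, 0, 0], 0], [0, [0, 0, 0], 0], [0, [0, 0, 0], 0]]'

```text
t: 15.15
tool_pos: [0.4808, -0.0391, 0.177]
tool_rot: [2.134, 2.301, -0.009]
contact_force: [-0.7, -10.2, -0.7]
opening: 0.0003
grip_force: 4.6
```

Call:
send_rows --rows '[[0, [0.3, 0, 0], 0], [0, [0, 0, 0], 0], [0, [0, 0, 0], 0]]'

```text
t: 15.52
tool_pos: [0.4808, -0.0376, 0.1773]
tool_rot: [2.132, 2.299, -0.013]
contact_force: [-1.8, -16.1, -0.1]
opening: -0.0002
grip_force: 6.7
```

```bash
python3 - <<'E'
from h import *
from station import ctrl
o=ctrl.get_obs(); print(o["tool_pos"],o["contact_force"])
d=ctrl.get_image("top"); P=cloud(d); hsv=cv2.cvtColor(d["frame"],cv2.COLOR_RGB2HSV)
m=np.zeros((400,640),bool); m[135:175,325:385]=1; m&=(hsv[...,1]<60)&(hsv[...,2]>110); Q=P[m]; Q=Q[(Q[:,2]>.05)&(Q[:,2]<.2)]
c,s=np.cos(.077),np.sin(.077); X=Q[:,0]-.623; Y=Q[:,1]+.0555; a=X*c+Y*s; b=-X*s+Y*c
k=(abs(a)<.045)&(abs(b)<.055); p=np.polyfit(b[k],Q[k,2],1); print(k.sum(),"tilt",np.arctan(-p[0]),p)
E
```

```text
[ 0.48076111 -0.03761601  0.17732718] [ -1.80255108 -16.12723488  -0.13485813]
823 tilt 0.6041383362355786 [-0.69022935  0.10323331]
```

At the stop: tilt is about 0.60 rad, and the force jumped to 16 N. I'll hold for about a second, then back away slowly.

Call:
send_rows --rows '[[0, [0, 0, 0], 0], [0, [0, 0, 0], 0], [0, [0, 0, 0], 0], [0, [0, 0, 0], 0], [0, [0, 0, 0], 0], [0, [0, 0, 0], 0], [0, [0, 0, 0], 0], [0, [0, 0, 0], 0]]'

```text
t: 16.58
tool_pos: [0.4807, -0.0376, 0.1773]
tool_rot: [2.132, 2.299, -0.013]
contact_force: [-1.6, -17.1, 0.1]
opening: 0.0001
grip_force: 6.7
```

Call:
send_rows --rows '[[0, [-0.8, 0, 0], 0], [0, [-1, 0, 0], 0], [0, [-1, 0, 0], 0], [0, [-1, 0, 0], 0], [0, [-1, 0, 0], 0], [0, [-1, 0, 0], 0], [0, [-1, 0, 0], 0], [0, [-1.2, 0, 0], 0], [0, [-1, 0, 0], 0], [0, [0, 0, 0], 0]]'

```text
t: 17.82
tool_pos: [0.488, -0.1241, 0.1773]
tool_rot: [-2.136, -2.303, -0.0]
contact_force: [0.8, 0.6, 0.1]
opening: -0.0001
grip_force: 0.0
```

Call:
send_rows --rows '[[0, [0, 0, -2], 0], [0, [0, 0, -4], 0], [0, [0, 0, -4], 0], [0, [-4, 0, -2], 0], [0, [-4, 0, 0], 0], [0, [-2, 0, 0], 0], [0, [0, 0, 0], 0], [0, [0, 0, 0], 0], [0, [0, 0, 0], 0]]'

```text
t: 18.95
tool_pos: [0.4956, -0.222, 0.2972]
tool_rot: [-2.133, -2.306, -0.0]
contact_force: [0.3, 0.6, -0.7]
opening: 0.0004
grip_force: 0.0
```

```bash
sed -i 's/.57,-.06,.13/.58,0.02,.10/' m.py; python3 m.py c10
```

```text
18.95 [ 0.4956 -0.222   0.2972] [-2.133 -2.306 -0.   ] [ 0.3  0.6 -0.7] 0.00043439061773773417 0.0
scene crop origin 246 132
top crop origin 273 113
```

View pics/c10.png

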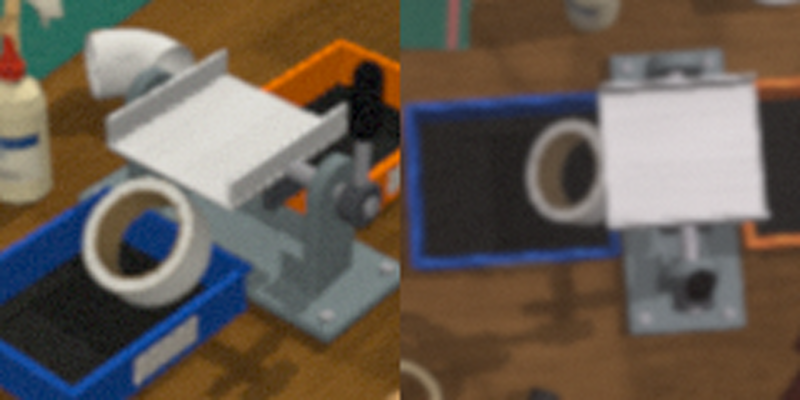

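The pan is level again and the lever upright. The roll is in the blue tray, but it leans against the tray's tipper-side wall (top half, crop (565,170)). I'll measure that lean.

```bash
python3 - <<'E'
from h import *
c,s=np.cos(.077),np.sin(.077)
for n in("scene","top"):
    d=dict(np.load(f"{n}_c10.npz")); P=cloud(d); hsv=cv2.cvtColor(d["frame"],cv2.COLOR_RGB2HSV)
    X=P[...,0]-.623; Y=P[...,1]+.0555; a=X*c+Y*s; b=-X*s+Y*c; z=P[...,2]
    m=(hsv[...,1]<110)&(hsv[...,2]>85)&(b>.078)&(b<.2)&(abs(a)<.07)&(z>.012)&(z<.14)
    a,b,z=a[m],b[m],z[m]; print(n,m.sum(),"a",np.percentile(a,[1,50,99]).round(3),"b",np.percentile(b,[1,50,99]).round(3),"z",np.percentile(z,[1,50,99]).round(3))
    for lo in np.arange(.075,.2,.01):
        k=(b>=lo)&(b<lo+.01)
        if k.sum()>3: print(lo.round(3),k.sum(),"z",np.percentile(z[k],[5,50,95]).round(3),"a",np.percentile(a[k],[2,98]).round(3))
E
```

```text
scene 572 a [-0.045 -0.023  0.054] b [0.079 0.112 0.148] z [0.016 0.053 0.091]
0.075 75 z [0.046 0.086 0.093] a [-0.044  0.043]
0.085 85 z [0.035 0.077 0.085] a [-0.045  0.047]
0.095 80 z [0.031 0.068 0.079] a [-0.045  0.054]
0.105 73 z [0.022 0.06  0.068] a [-0.045  0.053]
0.115 70 z [0.021 0.054 0.061] a [-0.043  0.054]
0.125 75 z [0.016 0.046 0.054] a [-0.04   0.048]
0.135 88 z [0.03  0.041 0.047] a [-0.031  0.037]
0.145 26 z [0.032 0.036 0.04 ] a [-0.02   0.022]
top 359 a [-0.045  0.005  0.052] b [0.078 0.118 0.145] z [0.017 0.049 0.09 ]
0.075 44 z [0.048 0.082 0.091] a [-0.043  0.043]
0.085 44 z [0.042 0.075 0.084] a [-0.045  0.048]
0.095 34 z [0.055 0.068 0.074] a [-0.046  0.054]
0.105 41 z [0.024 0.057 0.067] a [-0.045  0.051]
0.115 70 z [0.019 0.035 0.059] a [-0.042  0.048]
0.125 72 z [0.024 0.04  0.053] a [-0.034  0.044]
0.135 50 z [0.03  0.04  0.044] a [-0.024  0.038]
0.145 4 z [0.034 0.037 0.038] a [-0.008  0.006]
```

The roll is tilted about 38° and rests on the tray's rim, partly overhanging towards the tipper. That isn't properly in the tray, so I'll mend it. I'll straddle the low wall with open fingers, one in the hole, and draw the roll towards the tray's middle so it drops flat.

Call:
send_rows --rows '[[6, [0, 0, 0], 10], [6, [0, 0, 0], 10], [6, [0, 0, 0], 10], [6, [0, 0, 0], 10], [6, [0, 0, 0], 10], [6, [0, 0, 0], 10], [6, [0, 0, 0], 10], [6, [0, 0, 0], 10], [6, [0, 0, 0], 10], [6, [0, 0, 0], 0]]'

```text
t: 20.3
tool_pos: [0.4956, -0.2227, 0.2973]
tool_rot: [-3.139, -0.124, 0.0]
contact_force: [-0.3, 0.5, -0.8]
opening: 0.0599
grip_force: 0.0
```

Call:
send_rows --rows '[[6, [2.4, -5, 0], 0], [6, [2.4, -5, 0], 0], [6, [2.4, -5, 0], 0], [6, [2.4, -5, 0], 0], [6, [2.4, -5, 0], 0], [6, [2.4, -5, 0], 0], [6, [0, 0, 0], 0], [6, [0, 0, 0], 0], [6, [0, 0, 0], 0]]'

```text
t: 21.42
tool_pos: [0.6161, 0.086, 0.2974]
tool_rot: [3.139, 0.119, 0.0]
contact_force: [0.3, -0.6, 1.3]
opening: 0.0602
grip_force: 0.0
```

Call:
send_rows --rows '[[6, [0, -0.1, 4], 0], [6, [0, 0, 5], 0], [6, [0, 0, 5], 0], [6, [0, 0, 5], 0], [6, [0, 0, 3.5], 0], [6, [0, 0, 1.2], 0], [6, [0, 0, 0], 0], [6, [0, 0, 0], 0]]'

```text
t: 22.42
tool_pos: [0.6178, 0.0877, 0.0628]
tool_rot: [3.139, 0.119, 0.006]
contact_force: [0.1, 0.1, 0.8]
opening: 0.0601
grip_force: 0.0
```

Call:
send_rows --rows '[[6, [0, 0, 0.8], 0], [6, [0, 0, 0.8], 0], [6, [0, 0, 0.8], 0], [6, [0, 0, 0.6], 0], [6, [0, 0, 0], 0], [6, [0, 0, 0], 0]]'

```text
t: 23.18
tool_pos: [0.6158, 0.088, 0.0299]
tool_rot: [-3.139, -0.12, 0.001]
contact_force: [-1.2, 0.1, -0.0]
opening: 0.0603
grip_force: 0.0
```

No contact on the way down. I'll go 0.5 cm lower and draw it towards the tray's middle.

Call:
send_rows --rows '[[6, [0, 0, 0.5], 0], [6, [0, -0.8, 0], 0], [6, [0, -0.8, 0], 0], [6, [0, -0.8, 0], 0], [6, [0, -0.8, 0], 0], [6, [0, -0.8, 0], 0], [6, [0, -0.8, 0], 0], [6, [0, -0.8, 0], 0], [6, [0, 0, 0], 0], [6, [0, 0, 0], 0]]'

```text
t: 24.42
tool_pos: [0.6118, 0.1439, 0.0252]
tool_rot: [-3.139, -0.12, 0.0]
contact_force: [-0.2, -0.6, 0.0]
opening: 0.06
grip_force: 0.0
```

```bash
cat > lean.py <<'E'
from h import *
from station import ctrl
c,s=np.cos(.077),np.sin(.077)
o=ctrl.get_obs(); print(o["t"],o["tool_pos"].round(4),o["contact_force"].round(1))
for n in("scene","top"):
    d=ctrl.get_image(n); np.savez(f"{n}_l.npz",**d); P=cloud(d); hsv=cv2.cvtColor(d["frame"],cv2.COLOR_RGB2HSV)
    X=P[...,0]-.623; Y=P[...,1]+.0555; a=X*c+Y*s; b=-X*s+Y*c; z=P[...,2]
    m=(hsv[...,1]<110)&(hsv[...,2]>85)&(b>.078)&(b<.25)&(abs(a)<.07)&(z>.012)&(z<.14)
    a,b,z=a[m],b[m],z[m]
    for lo in np.arange(.075,.25,.02):
        k=(b>=lo)&(b<lo+.02)
        if k.sum()>3: print(n,lo.round(3),k.sum(),"z",np.percentile(z[k],[5,50,95]).round(3),"a",np.percentile(a[k],[2,98]).round(3))
E
python3 lean.py
```

```text
24.425 [0.6118 0.1439 0.0252] [-0.2 -0.6  0. ]
scene 0.075 36 z [0.04  0.042 0.045] a [-0.035  0.027]
scene 0.095 69 z [0.023 0.042 0.044] a [-0.042  0.025]
scene 0.115 53 z [0.02  0.04  0.061] a [-0.049 -0.005]
scene 0.135 94 z [0.019 0.04  0.133] a [-0.05   0.045]
scene 0.155 161 z [0.016 0.04  0.053] a [-0.043  0.04 ]
scene 0.175 166 z [0.014 0.032 0.044] a [-0.027  0.027]
scene 0.195 4 z [0.1   0.101 0.102] a [-0.006 -0.004]
scene 0.215 23 z [0.035 0.047 0.067] a [-0.011 -0.001]
top 0.075 55 z [0.023 0.04  0.046] a [-0.029  0.025]
top 0.095 70 z [0.025 0.041 0.047] a [-0.042  0.042]
top 0.115 52 z [0.032 0.041 0.047] a [-0.05   0.048]
top 0.135 9 z [0.02  0.04  0.047] a [-0.05  -0.039]
```

The roll now lies flat in the tray, with its top at 42 mm all round. I'll back off 5 mm and lift clear.

Call:
send_rows --rows '[[6, [0, 0.6, 0], 0], [6, [0, 0.4, 0], 0], [6, [0, 0, -1], 0], [6, [0, 0, -3], 0], [6, [0, 0, -5], 0], [6, [0, 0, -5], 0], [6, [0, 0, -5], 0], [6, [0, 0, -5], 0], [6, [0, 0, -3], 0], [6, [0, 0, 0], 0]]'

```text
t: 25.78
tool_pos: [0.6141, 0.134, 0.3002]
tool_rot: [-3.139, -0.12, -0.012]
contact_force: [-0.2, -0.4, -0.3]
opening: 0.0598
grip_force: 0.0
```

Call:
send_rows --rows '[[6, [-4, 0, 0], 0], [6, [-5, 0, 0], 0], [6, [-5, 0, 0], 0], [6, [0, 0, 0], 0], [6, [0, 0, 0], 0], [6, [0, 0, 0], 0], [6, [0, 0, 0], 0], [6, [0, 0, 0], 0]]'

```text
t: 26.78
tool_pos: [0.4736, 0.1231, 0.2952]
tool_rot: [3.139, 0.12, -0.001]
contact_force: [0.5, 0.4, -0.0]
opening: 0.0598
grip_force: 0.0
```

```bash
python3 lean.py; python3 - <<'E'
from h import *
d=dict(np.load("top_l.npz")); P=cloud(d); c,s=np.cos(.077),np.sin(.077)
X=P[...,0]-.623; Y=P[...,1]+.0555; a=X*c+Y*s; b=-X*s+Y*c
k=(abs(a)<.045)&(abs(b)<.055)&(P[...,2]>.05)&(P[...,2]<.2); print("pan tilt",np.polyfit(b[k],P[...,2][k],1))
h=cv2.cvtColor(d["frame"],cv2.COLOR_RGB2HSV); d0=dict(np.load("top0.npz"))
for n,(v0,v1,u0,u1) in dict(tan=(215,260,250,290),weight=(190,212,205,235)).items(): print(n,"mean change",np.abs(d["frame"][v0:v1,u0:u1].astype(int)-d0["frame"][v0:v1,u0:u1]).mean().round(1))
E
```

```text
26.775 [0.4736 0.1231 0.2952] [ 0.5  0.4 -0. ]
scene 0.075 34 z [0.039 0.042 0.044] a [-0.018  0.026]
scene 0.095 92 z [0.03  0.042 0.046] a [-0.044  0.043]
scene 0.115 80 z [0.022 0.041 0.044] a [-0.048  0.051]
scene 0.135 94 z [0.018 0.04  0.045] a [-0.05   0.047]
scene 0.155 158 z [0.015 0.039 0.044] a [-0.044  0.04 ]
scene 0.175 156 z [0.014 0.031 0.044] a [-0.026  0.026]
top 0.075 54 z [0.034 0.042 0.046] a [-0.029  0.024]
top 0.095 69 z [0.027 0.041 0.046] a [-0.043  0.043]
top 0.115 35 z [0.028 0.041 0.045] a [-0.046  0.049]
top 0.135 29 z [0.031 0.041 0.047] a [0.032 0.049]
top 0.155 27 z [0.031 0.042 0.046] a [0.022 0.043]
pan tilt [0.00456788 0.1050385 ]
tan mean change 13.8
weight mean change 2.6
```

```bash
python3 -c "
from station import ctrl
print(ctrl.finish_job())"
```

```text
the job is handed in; nothing more can be done
None
```

The job is handed in: the white roll lies flat in the blue tray and the lever is back in the middle, but after the tip the roll had caught on the tray's rim, so I drew it off with a finger.

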